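Press a tube rack's end frame home with a quick clamp

TASK

Two bench quick clamps each hold a green tube rack; one rack is finished and full of tubes, the other is empty and its end frame still stands off on its dowels. On the clamp with the empty rack, squeeze the sprung trigger against the grip, again and again, until the jaw has pressed the end frame fully home, then push the release tab down until the jaw has run all the way back open. Do the pressing with the trigger, and do not work the trigger of the other clamp.

Things in the scene. Friction and masses are not known exactly. Their poses are not given: they have to be found in the camera images.
- clamp: The clamp with the empty rack, fixed to the bench (base plate 380 x 110 mm). Axes: z up, x along its bar from handle to rack. mm along x from its origin (z=0): black housing -125..45, 66 tall; fixed grip -28..-12; trigger at rest 9..19 (both posts 28 wide, tops at 135); fixed jaw plate 75..85, 110 tall; rack 85..175, 113 tall; then end frame and moving jaw, 105 tall, to 231.
- handle (a point): Squeezing point, 105 mm above the bench: about half-way between the outer faces of fixed grip and trigger when the trigger is fully squeezed (29 mm over both then, 47 mm at rest). Close the gripper about it, along the clamp's x. From it the grip's outer face lies 16 mm to -x, the resting trigger's 31 mm to +x, so be open over 64 mm when centred here.
- trigger (a joint): Grey trigger's slide in m: 0 at rest, 0.018 squeezed fully to the grip (along the clamp's -x). It springs back when let go. Takes 5 to 22 N. A full squeeze walks the jaw about 16 mm, in ratchet clicks of 8 mm; the ratchet holds the jaw while the trigger returns. Once the end frame is home the trigger stops part-way.
- jaw (a joint): Travel of the bar with its moving jaw in m: 0 fully open, grows as it closes towards the handle. It starts at 0, meets the end frame at 0.016 to 0.022 and has it home at 0.038 (three full squeezes). Sprung open: with the release tab held down it runs back to 0 within about a second.
- panel (a joint): Travel of the end frame (green plate 8 x 70 x 55 mm on dowels, at the jaw end of the empty rack) in m: starts at 0 to 0.006, standing 22 to 16 mm off the rack; fully home, against the rack, at 0.022. Friction of 4 N holds it where it is left.
- tab_top (a point): Centre of the top of the same clamp's grey release tab: a level pad 36 mm (along the bar) x 40 mm, 88 mm above the bench, 73 mm from handle towards the clamp's -x (away from the rack). Pushed straight down 10 mm (its stop; about 8 N) and held, it frees the jaw; it springs up when let go and bobs a few mm as the jaw clicks.
- spare_trigger (a joint): Slide of the trigger of the other clamp (same shape, holding the full rack) in m: 0 at rest, 0.018 squeezed. To be left alone.

How it is judged:
By the outcome, as a careful person would: the job done as asked, in the order asked, and still so for the second after the job is handed in, with the robot touching nothing.
It also fails if it takes over 42 s, if anything falls off the work surface, if the arm or the gripper's body presses on something with over 40 N, if the wrist force passes 120 N, or if a joint passes its speed limit or range.

ROBOT

A 6-joint arm with a two-finger parallel gripper is mounted at the origin on the work surface. World frame = base frame: x ahead of the robot, y to its left, z up, the work surface at z = 0. Lengths are in m, angles in rad, forces in N, time in s.
With the tool pointing down it reaches from about 0.35 to 0.875 m from the base axis. Payload 15.5 kg.
Tool frame: the origin (TCP) lies midway between the tips of the shut fingers; the grasp point (between the pads) lies 19 mm behind it; y points along the fingers, x is the direction in which the jaws open and shut, and the axes are right-handed (so a half turn about y gives the same grasp; the last joint's range is limited). The gripper opens to 85 mm and grips with 20 to 120 N. Pads are 22 mm wide; open, the fingers measure 114 mm over their backs; the gripper's body (76 mm by 85 mm) begins 54 mm behind the grasp point. The pads swing forward as they close: fully open they stand 13 mm farther back than shut.
Start: joints at [-1.232, 0.494, 1.345, -0, 1.302, -0.096], TCP at [0.263, -0.567, 0.208] pointing down, gripper open.
Joint ranges: [-2.91, 2.91], [-0.82, 2.16], [0.22, 2.67], [-1.22, 4.37], [0.12, 2.79], [-3.08, 3.08]. Speed limits (rad/s): [1.89, 1.89, 2.57, 3.01, 3.01, 3.01].

INTERFACE

Orientations are given as a unit quaternion [w, x, y, z].
In Python, from bench import robot gives the robot as it stands. The module is installed in compiled form; this text tells all that it offers. Calls block until the motion is done:
- robot.move_to(position, orientation): joint-space move of the TCP to a pose.
- robot.move_l(position, ori=None, max_speed=0.15): straight line of the TCP; ori=None keeps the orientation; max_speed is the mean speed in m/s.
- robot.move_j(angles): joint-space move.
- robot.ungrasp() and robot.close(squeeze=None): open the fingers fully, or close them until they stop; squeeze is the grip in N (None keeps the last).
- robot.dwell(seconds).
- robot.ik(position, orientation): joint angles nearest the present ones, or None.
- robot.state(): the state.
- robot.grab_frame(name): name is "scene" or "top" or "wrist"; returns (picture, depth): 480x640x3 uint8, red, green, blue; 480x640 float32, m along the optical axis (not along the pixel's ray), 0 where there is no reading.
- robot.calibration(name): a dict with "vertical_fov" (degrees; the focal length in pixels is half the picture's height over the tangent of half this angle, whatever the lens; pixels are square), "cx", "cy" (the principal point, pixels), "R" (3x3) and "t" (3): a world point X has camera coordinates R X + t. Camera axes: x right, y down, z forward; pixel columns grow to the right and rows downward; lengths in m; the calibration is good to about 2 mm. A picture is of the moment at which its call begins: read the wrist's pose just before it. calibration takes no time and is no camera call; for the wrist camera it gives the pose at the moment of the call.
A pose or a line that the arm cannot do raises robot.MotionError and nothing moves.
- robot.job_done(): hands the job in, once; it reports no verdict.
The state is a dict: "time": time; "joint_positions": joint angles; "joint_vel": joint speeds; "joint_efforts": joint torques, N m; "tcp_pos": TCP position; "eef_rot": TCP orientation; "ft_force": force on the tool from outside, world axes, zero at the start; "moment": the same for the moment, N m; "opening": finger opening in m.
Only numpy, scipy, OpenCV 4.12 (cv2) and the standard library are available. Lean on these libraries where they do the work, as an engineer would, in place of code of your own. Each camera call takes 0.05 s, during which the arm holds its last target.

## Working session

There is one attempt and no reset: what is moved stays moved. The work goes in short steps, each a Python script; the robot and the scene stay as the last script left them, time stands still between calls to the robot, and variables do not carry over. Pictures are saved under pics/ and viewed, and the job is handed in when it is done.

```bash
mkdir -p pics; python3 - <<'E'
from bench import robot
import cv2,numpy as np
for n in ["scene","top","wrist"]:
    c=robot.calibration(n); p,d=robot.grab_frame(n)
    cv2.imwrite(f"pics/a_{n}.png",p[:,:,::-1]); np.savez(f"a_{n}.npz",p=p,d=d,**c)
    print(n,c)
s=robot.state();print(s)
E
```

```text
scene {'vertical_fov': 56.64888122637745, 'cx': 311.89842076238955, 'cy': 237.7805284908701, 'R': array([[-0.88600663,  0.46362827, -0.00640935],
       [ 0.32555466,  0.61218243, -0.72058784],
       [-0.3301612 , -0.6405322 , -0.69333403]]), 't': array([ 0.49733686, -0.08735739,  0.94989816])}
top {'vertical_fov': 54.967774037958954, 'cx': 313.58110037563307, 'cy': 241.24625283890762, 'R': array([[ 0.02475726, -0.99947052,  0.02111314],
       [-0.98505313, -0.02799045, -0.16996134],
       [ 0.17046232, -0.01658979, -0.98522453]]), 't': array([-0.02478531,  0.55268193,  0.65097612])}
wrist {'vertical_fov': 60.96256095545104, 'cx': 322.61083218515944, 'cy': 236.85721463918273, 'R': array([[ 4.20010223e-01, -9.07518925e-01, -9.01540859e-04],
       [-8.70750007e-01, -4.03272654e-01,  2.81363808e-01],
       [-2.55706548e-01, -1.17390659e-01, -9.59600748e-01]]), 't': array([-0.6237713 , -0.03620559,  0.3782111 ])}
{'time': 0.15, 'joint_positions': array([-1.23251245e+00,  4.94064601e-01,  1.34597182e+00, -2.23962290e-06,
        1.30248390e+00, -9.54840913e-02]), 'joint_vel': array([-2.86224876e-04, -1.98183138e-03, -3.43612380e-03, -1.11459780e-03,
        3.14596549e-04, -8.62925514e-05]), 'joint_efforts': array([ 1.51059881e-03, -8.82539248e+01, -3.84064150e+01, -4.13882049e-05,
        6.99388489e-03,  5.78318321e-06]), 'tcp_pos': array([ 0.26259905, -0.56684214,  0.20772797]), 'eef_rot': array([ 0.59608176, -0.59567871,  0.38095108, -0.38043354]), 'ft_force': array([ 0.7981363 , -0.65848762, -0.33676655]), 'moment': array([-0.01578668, -0.00967915, -0.03275604]), 'opening': 0.08534605976072737}
```

View pics/a_scene.png

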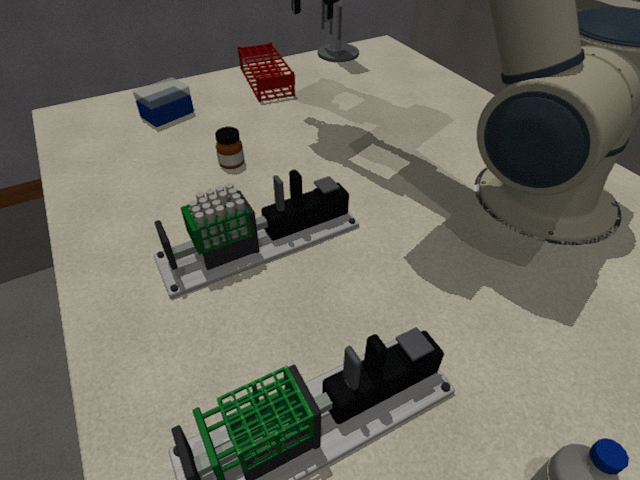

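View pics/a_top.png

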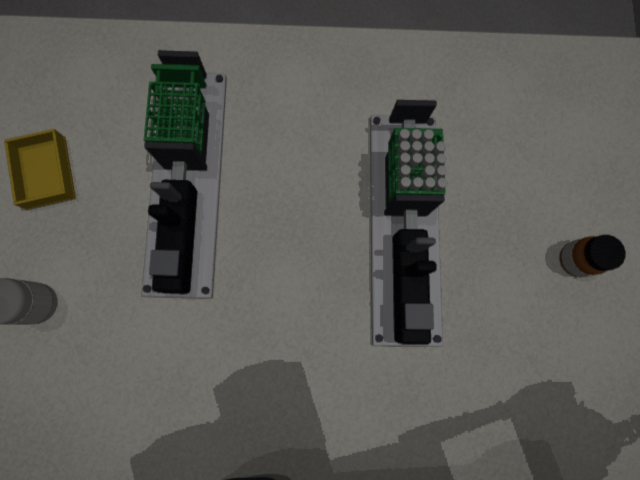

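View pics/a_wrist.png

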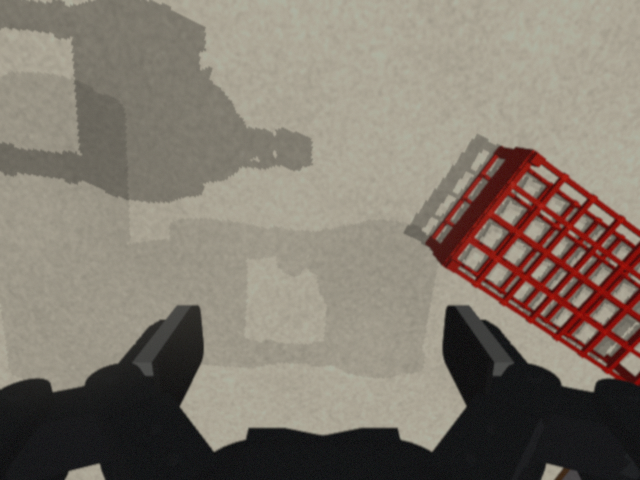

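The left clamp in the top view holds the empty rack: frame at (178,72), trigger (168,190), grip (163,212), tab (164,262). The full rack is at (415,160). Next I'll localise the clamp from depth.

```bash
cat > h.py <<'E'
import numpy as np,cv2
def cloud(p,d,c):
    f=240/np.tan(np.radians(c["vertical_fov"])/2)
    v,u=np.mgrid[0:480,0:640]
    X=np.stack([(u-c["cx"])/f*d,(v-c["cy"])/f*d,d],-1)
    return (X-c["t"])@c["R"]
E
python3 - <<'E'
from h import *
for n in ["top","scene"]:
    a=np.load(f"a_{n}.npz"); W=cloud(a["p"],a["d"],a); ok=a["d"]>0
    z=W[...,2]; p=a["p"].astype(int)
    print(n, "bench z", np.median(z[ok&(abs(z)<.02)]))
    m=ok&(W[...,1]>0.05)&(W[...,0]>.2)&(W[...,0]<1.0)&(W[...,1]<.5)
    for nm,lo,hi in [("tab",.08,.096),("tops",.128,.142),("housing",.06,.07),("jawfixed",.105,.112)]:
        k=(m&(z>lo)&(z<hi)).astype(np.uint8)
        N,L,S,C=cv2.connectedComponentsWithStats(k,connectivity=8)
        for i in range(1,N):
            if S[i,4]<25: continue
            q=W[L==i]; r=cv2.minAreaRect((q[:,:2]*1000).astype(np.float32))
            print(nm,S[i],"mean",q.mean(0).round(4),"rect",np.round(r[0],1),np.round(r[1],1),round(r[2],1),"col",p[L==i].mean(0).round())
E
```

```text
top bench z -0.0006928207455101181
tab [159  56  43  10 215] mean [0.8167 0.1987 0.0883] rect [816.6 199.6] [ 8.7 59.7] 6.6 col [13. 17. 15.]
tab [194  73  10   9  55] mean [0.7916 0.1705 0.0878] rect [791.5 171.1] [ 6.8 14.4] 23.1 col [ 6. 26. 11.]
tab [160  74  30   8 162] mean [0.7908 0.206  0.0881] rect [791.  206.3] [ 3.3 46.1] 0.3 col [ 5. 25. 10.]
tab [163  90   9   4  25] mean [0.7681 0.2161 0.0885] rect [768.1 215.9] [12.6  4.3] 86.5 col [18. 46. 25.]
tab [174  90   9   4  31] mean [0.768  0.1993 0.0883] rect [768.  199.8] [11.8  6.7] 66.4 col [23. 50. 30.]
tab [148  90  54  67 373] mean [0.6968 0.1832 0.0881] rect [704.2 177.3] [ 58.3 121. ] 55.3 col [15. 29. 19.]
tab [153  96   6   8  33] mean [0.753  0.2328 0.0882] rect [753.7 231.9] [12.9  7.5] 4.6 col [28. 55. 33.]
tab [162  97   9   8  40] mean [0.7518 0.2164 0.0886] rect [752. 217.] [10.8 11.4] 37.7 col [15. 46. 23.]
tab [173  97   9   8  40] mean [0.7526 0.1996 0.0882] rect [752.8 200.9] [12.8 11.3] 37.1 col [20. 50. 27.]
tab [185  97   9   9  43] mean [0.7524 0.1827 0.0879] rect [752.4 181.8] [13.  10.8] 60.9 col [1
[... 8471 characters left out ...]
7] 39.2 col [10. 49. 19.]
jawfixed [200 406  21  15 110] mean [0.7826 0.1761 0.1084] rect [782.6 176.2] [22.1  9.8] 7.9 col [29. 80. 38.]
jawfixed [171 426  23  49 203] mean [0.8232 0.2013 0.1057] rect [822.6 199.5] [ 9.2 57. ] 0.1 col [42. 41. 43.]
jawfixed [235 439  14  10  65] mean [0.7632 0.2257 0.1085] rect [763.2 225.1] [11.5  7.9] 7.1 col [16. 75. 30.]
jawfixed [210 446  27  15 136] mean [0.7833 0.2253 0.1087] rect [783.3 222.5] [16.6 23.6] 88.1 col [23. 76. 34.]
jawfixed [566 446  24  34 278] mean [0.4648 0.4041 0.1086] rect [459.1 403. ] [40.8 18.6] 31.0 col [102.  99.  93.]
jawfixed [211 463   9   7  29] mean [0.7964 0.2344 0.1086] rect [796.2 234.4] [7.8 2. ] 5.5 col [11. 48. 18.]
```

Clamp yaw is about 0. Averaging both cameras puts the tab at (0.511, 0.201), the origin at x≈0.596 and the handle at (0.584, 0.201). I'll move above it.

```bash
python3 - <<'E'
from bench import robot
from h import *
from scipy.spatial.transform import Rotation as Ro
s=robot.state(); q=s["eef_rot"]; print(Ro.from_quat([q[1],q[2],q[3],q[0]]).as_matrix().round(2))
for M in ([[1,0,0],[0,0,1],[0,-1,0]],[[-1,0,0],[0,0,-1],[0,-1,0]]):
    x=Ro.from_matrix(np.array(M,float)).as_quat(); q=[x[3],x[0],x[1],x[2]]
    print(q, robot.ik([.5825,.2007,.30],q), robot.ik([.5825,.2007,.089],q))
q=[np.sqrt(.5),-np.sqrt(.5),0,0]
E
```

```text
[[ 0.42 -0.    0.91]
 [-0.91  0.    0.42]
 [-0.   -1.    0.  ]]
[np.float64(-0.7071067811865475), np.float64(0.7071067811865475), np.float64(0.0), np.float64(0.0)] [ 2.34922685e-01  4.10807538e-01  1.23225017e+00 -4.44089210e-16
  1.49853494e+00  2.34922685e-01] [ 2.34922685e-01  6.12086124e-01  1.49460905e+00 -4.44089210e-16
  1.03489748e+00  2.34922685e-01]
[np.float64(0.0), np.float64(0.0), np.float64(0.7071067811865475), np.float64(-0.7071067811865475)] [ 2.34922685e-01  4.10807538e-01  1.23225017e+00 -4.44089210e-16
  1.49853494e+00 -2.90666997e+00] [ 2.34922685e-01  6.12086124e-01  1.49460905e+00 -4.44089210e-16
  1.03489748e+00 -2.90666997e+00]
```

```bash
python3 - <<'E'
from bench import robot
from h import *
q=[-.5**.5,.5**.5,0,0]
p=robot.state()["tcp_pos"]
robot.move_l([p[0],p[1],.28],max_speed=.2)
robot.move_to([.5822,.2008,.24],q)
print(robot.state()["time"],robot.state()["tcp_pos"],robot.state()["ft_force"])
for n in ["wrist","top"]:
    c=robot.calibration(n); im,d=robot.grab_frame(n); np.savez(f"b_{n}.npz",p=im,d=d,**c); cv2.imwrite(f"pics/b_{n}.png",im[:,:,::-1])
a=np.load("b_wrist.npz"); W=cloud(a["p"],a["d"],a); z=W[...,2]
for nm,lo,hi in [("tab",.08,.096),("tops",.128,.142)]:
    k=((a["d"]>0)&(z>lo)&(z<hi)).astype(np.uint8)
    N,L,S,C=cv2.connectedComponentsWithStats(k)
    for i in range(1,N):
        if S[i,4]<800: continue
        Q=W[L==i]; r=cv2.minAreaRect((Q[:,:2]*1000).astype(np.float32)); print(nm,S[i],np.round(r[0],1),np.round(r[1],1),round(r[2],1))
E
```

```text
3.5833 [0.58248036 0.20012341 0.2400509 ] [ 0.54763866 -0.13264209 -0.06303268]
tab [429 165 140  88 936] [705.5 224.7] [121.4  56.3] 34.5
tab [ 210  184   48   50 2252] [511.  201.6] [36.3 40.3] 0.0
tops [303 203  23  40 838] [576.1 201.5] [27.8 15.5] 89.9
```

View pics/b_wrist.png

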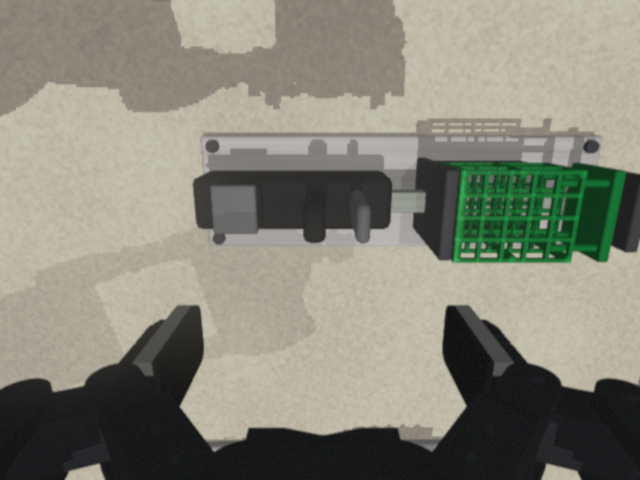

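View pics/b_top.png

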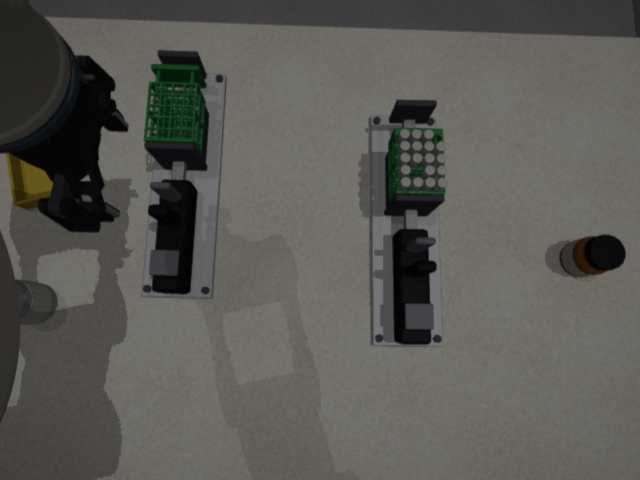

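The wrist view confirms it: tab at (234,209) px gives (0.511, 0.2012), and the grip is at x=0.576. I'll descend and squeeze once.

```bash
python3 - <<'E'
from bench import robot
from h import *
robot.move_l([.5818,.2010,.0885],max_speed=.12)
s=robot.state();print("down",s["time"],s["tcp_pos"],s["ft_force"].round(1))
robot.close(45)
s=robot.state();print("closed",s["time"],s["tcp_pos"],s["ft_force"].round(1),s["opening"])
im,d=robot.grab_frame("scene"); cv2.imwrite("pics/c_scene.png",im[:,:,::-1])
im,d=robot.grab_frame("wrist"); cv2.imwrite("pics/c_wrist.png",im[:,:,::-1])
E
```

```text
down 5.1 [0.58221323 0.20109669 0.08916962] [0.2 0.2 0.3]
closed 5.675 [0.58274475 0.20141164 0.09044605] [-6.3  0.3 21.8] 0.02681087186420233
```

View pics/c_scene.png

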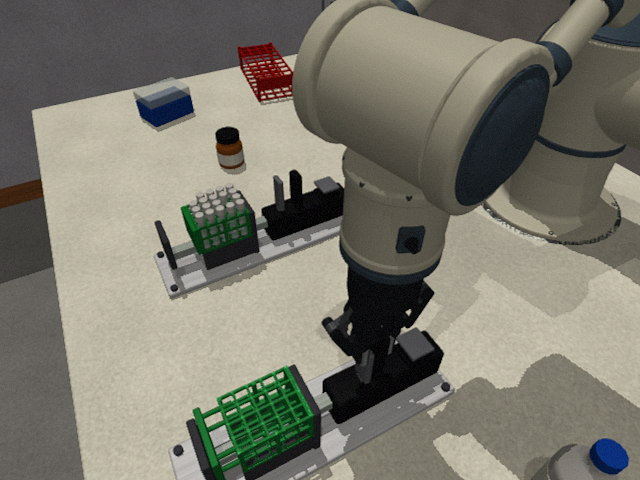

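View pics/c_wrist.png

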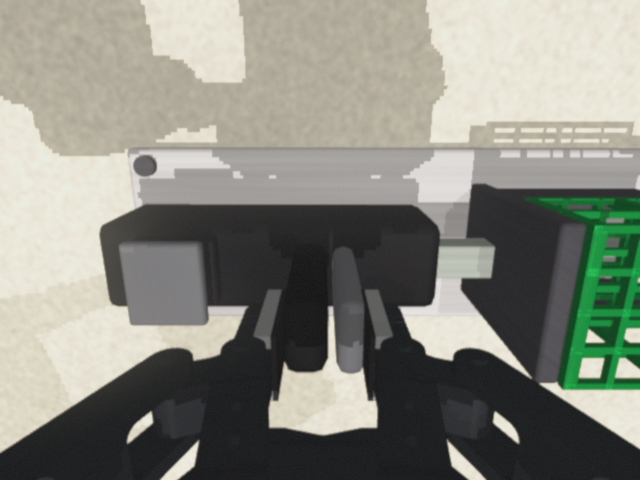

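The first squeeze was full: grip and trigger sit flush between the pads at (305..375, 310), and the jaw (205,450) moved up to the frame. Next I'll repeat the squeezes.

```bash
python3 - <<'E'
from bench import robot
from h import *
for i in range(2,6):
    robot.ungrasp(); robot.dwell(.25)
    o=robot.state(); robot.close(45); robot.dwell(.2)
    s=robot.state();print(i,o["time"],o["tcp_pos"].round(4),round(o["opening"],4),"->",s["time"],s["tcp_pos"].round(4),s["ft_force"].round(1),round(s["opening"],4))
    im,d=robot.grab_frame("scene"); cv2.imwrite(f"pics/d{i}.png",cv2.resize(im[330:,120:460,::-1],None,fx=1.15,fy=1.15))
c=np.hstack([cv2.imread(f"pics/d{i}.png") for i in (2,3)]);c2=np.hstack([cv2.imread(f"pics/d{i}.png") for i in (4,5)])
cv2.imwrite("pics/d.png",np.vstack([c,c2]))
E
```

```text
2 6.625 [0.5818 0.201  0.0885] 0.0855 -> 7.4083 [0.5827 0.2015 0.0908] [-7.4 -0.6 31.7] 0.0277
3 8.3083 [0.5818 0.201  0.0885] 0.0854 -> 9.075 [0.5863 0.2016 0.0913] [10.9 -1.4 20.3] 0.0345
4 9.925 [0.5817 0.201  0.0885] 0.0852 -> 10.6917 [0.5831 0.2014 0.0906] [ 0.4  0.3 49.3] 0.028
5 11.5917 [0.5817 0.201  0.0885] 0.0853 -> 12.3583 [0.5862 0.2014 0.091 ] [12.1 -1.9 16.3] 0.0341
```

View pics/d.png

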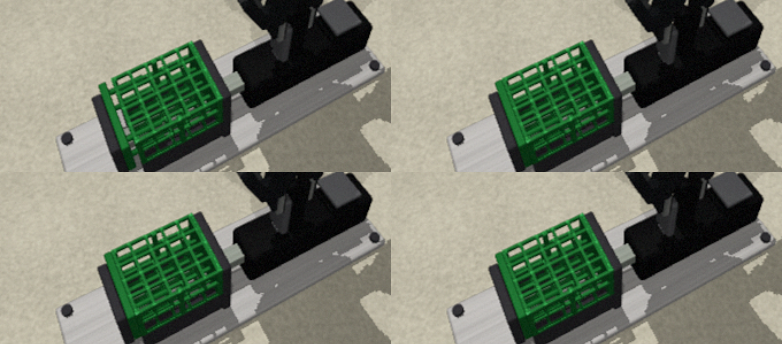

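Frames 3–5 show the end frame shut against the rack, and squeezes 3 and 5 stopped part-way, which is the home signature. I'll measure the gap with depth after letting go.

```bash
python3 - <<'E'
from bench import robot
from h import *
robot.ungrasp(); robot.dwell(.2)
robot.move_l([.5818,.2010,.175],max_speed=.2)
s=robot.state();print(s["time"],s["ft_force"].round(1))
c=robot.calibration("scene"); im,d=robot.grab_frame("scene"); W=cloud(im,d,c); z=W[...,2]
cv2.imwrite("pics/e.png",cv2.resize(im[330:,120:460,::-1],None,fx=2.3,fy=2.3))
def prof(W,im,d):
    m=(d>0)&(abs(W[...,1]-.2)<.04)&(W[...,0]>.74)&(W[...,2]>.09)&(W[...,2]<.118)
    x=W[m][:,0]; g=im[m].astype(int); gr=(g[:,1]>1.5*g[:,0])
    return "green max",np.percentile(x[gr],99).round(4),"dark range",np.percentile(x[~gr],[2,98]).round(4)
a=np.load("a_scene.npz"); print("before",prof(cloud(a["p"],a["d"],a),a["p"],a["d"])); print("now",prof(W,im,d))
E
```

```text
13.75 [ 0.3 -0.1 -0.9]
before ('green max', np.float64(0.7994), 'dark range', array([0.7491, 0.8275]))
now ('green max', np.float64(0.7796), 'dark range', array([0.7477, 0.7896]))
```

View pics/e.png

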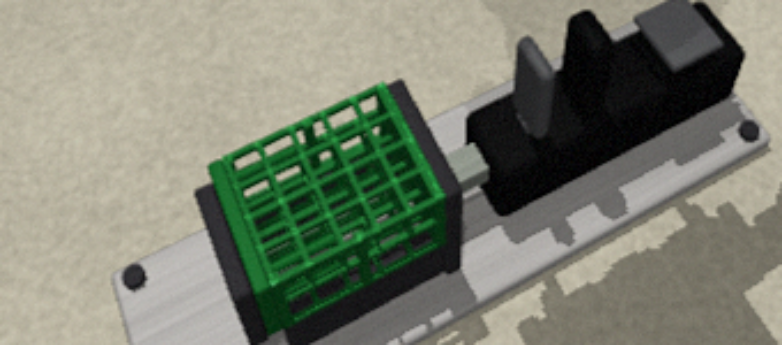

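The jaw has travelled 37.9 mm and the frame's outer face is at 0.7796, against about 0.779 expected, so it is home. Now the release tab, with fingers shut.

```bash
python3 - <<'E'
from bench import robot
from h import *
robot.close(20)
robot.move_l([.508,.2012,.175],max_speed=.2)
robot.move_l([.508,.2012,.095],max_speed=.12)
for z in (.085,.080,.078,.077,.0765,.076,.0755):
    robot.move_l([.508,.2012,z],max_speed=.05)
    s=robot.state();print(z,s["time"],s["tcp_pos"].round(4),s["ft_force"].round(1),flush=True)
    if s["ft_force"][2]>22: break
robot.dwell(1.8)
s=robot.state();print(s["time"],s["tcp_pos"].round(4),s["ft_force"].round(1))
c=robot.calibration("scene"); im,d=robot.grab_frame("scene"); W=cloud(im,d,c)
cv2.imwrite("pics/f.png",im[:,:,::-1])
m=(d>0)&(abs(W[...,1]-.2)<.04)&(W[...,0]>.74)&(W[...,2]>.09)&(W[...,2]<.118)
x=W[m][:,0]; g=im[m].astype(int); gr=(g[:,1]>1.5*g[:,0])
print("green",np.percentile(x[gr],99).round(4),"dark",np.percentile(x[~gr],98).round(4))
E
```

```text
0.085 16.25 [0.5078 0.2012 0.0849] [-0.3  0.3 -0.4]
0.08 16.5 [0.5078 0.2012 0.0797] [-0.2  0.2 -0.2]
0.078 16.75 [0.508  0.2012 0.0779] [ 0.5 -0.   0.4]
0.077 17.0 [0.508  0.2012 0.077 ] [-0.2  0.3 -0.7]
0.0765 17.25 [0.508  0.2012 0.0765] [ 0.4  0.1 -0.5]
0.076 17.5 [0.508  0.2012 0.076 ] [ 0.5 -0.2 -0.1]
0.0755 17.75 [0.508  0.2012 0.0755] [-0.  -0.2  0.1]
19.55 [0.508  0.2012 0.0755] [-0.6 -0.1 -0.3]
green 0.7796 dark 0.7896
```

View pics/f.png

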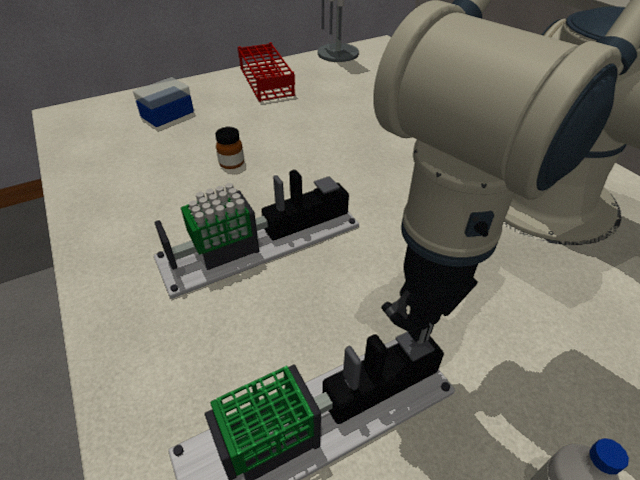

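There's no contact force at z=0.0755, so the tab isn't pressed and the jaw is still at 0.7896. I'll check the opening and the wrist view.

```bash
python3 - <<'E'
from bench import robot
from h import *
s=robot.state();print(s["time"],s["opening"],s["tcp_pos"])
im,d=robot.grab_frame("wrist"); cv2.imwrite("pics/g.png",im[:,:,::-1])
E
```

```text
19.6 -9.10268746125639e-05 [0.5079888  0.20119514 0.07548902]
```

View pics/g.png

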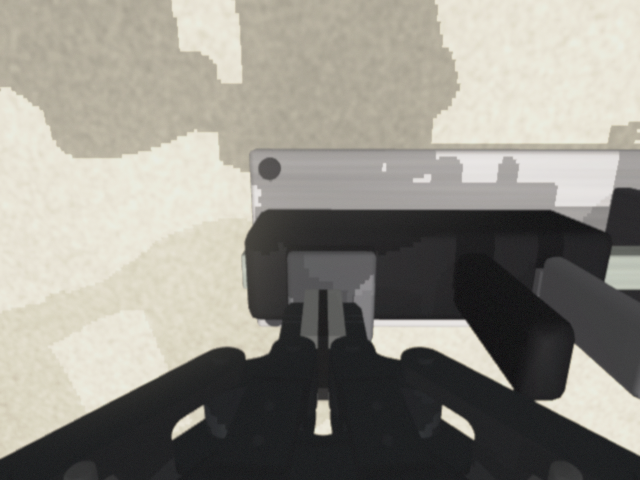

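```bash
python3 - <<'E'
from bench import robot
from h import *
c=robot.calibration("wrist"); im,d=robot.grab_frame("wrist"); W=cloud(im,d,c)
for u,v in [(300,265),(320,265),(365,265),(365,300),(330,280),(430,270),(310,300),(335,300),(310,320),(335,320),(310,340),(323,330),(295,320),(365,330)]: print((u,v),W[v,u].round(4))
E
```

```text
(300, 265) [0.4985 0.2168 0.0876]
(320, 265) [0.5065 0.2164 0.0864]
(365, 265) [0.5246 0.2164 0.0864]
(365, 300) [0.525  0.201  0.0864]
(330, 280) [0.5105 0.2103 0.0873]
(430, 270) [0.5567 0.2063 0.0658]
(310, 300) [0.5032 0.2131 0.1121]
(335, 300) [0.5118 0.2127 0.1111]
(310, 320) [0.5036 0.213  0.1262]
(335, 320) [0.5114 0.2126 0.1255]
(310, 340) [0.504  0.2136 0.1391]
(323, 330) [0.5076 0.2131 0.1326]
(295, 320) [0.4984 0.2092 0.119 ]
(365, 330) [0.5209 0.209  0.1253]
```

```bash
python3 - <<'E'
from bench import robot
from h import *
c=robot.calibration("wrist"); im,d=robot.grab_frame("wrist"); W=cloud(im,d,c)
for u in (310,337):
  for v in range(280,300,2): print((u,v),W[v,u].round(4),im[v,u])
c=robot.calibration("scene"); im,d=robot.grab_frame("scene"); cv2.imwrite("pics/g2.png",cv2.resize(im[270:400,330:470,::-1],None,fx=4,fy=4,interpolation=cv2.INTER_NEAREST))
W=cloud(im,d,c); m=(d>0)&(abs(W[...,0]-.508)<.012)&(abs(W[...,1]-.2)<.016)&(W[...,2]>.09)&(W[...,2]<.2)
vs,us=np.where(m); o=np.argsort(W[m][:,2])[:8]; print(np.c_[us[o],vs[o]],W[m][o].round(4))
E
```

```text
(310, 280) [0.5024 0.2102 0.0871] [84 83 86]
(310, 282) [0.5024 0.2092 0.0867] [85 84 86]
(310, 284) [0.5024 0.2083 0.0867] [86 84 86]
(310, 286) [0.5024 0.2074 0.0868] [86 84 86]
(310, 288) [0.5024 0.2064 0.0865] [86 84 87]
(310, 290) [0.5029 0.2131 0.1035] [91 91 90]
(310, 292) [0.503  0.2126 0.1043] [93 93 91]
(310, 294) [0.503  0.2129 0.1066] [92 92 90]
(310, 296) [0.5031 0.2128 0.1082] [94 94 93]
(310, 298) [0.5031 0.2133 0.1109] [93 93 91]
(337, 280) [0.5134 0.21   0.0867] [98 97 99]
(337, 282) [0.5134 0.2092 0.0868] [95 96 97]
(337, 284) [0.5133 0.209  0.0883] [96 95 98]
(337, 286) [0.5134 0.2075 0.0868] [97 95 98]
(337, 288) [0.5134 0.2067 0.0871] [96 96 98]
(337, 290) [0.5128 0.2128 0.1029] [95 94 93]
(337, 292) [0.5127 0.2132 0.1055] [95 96 94]
(337, 294) [0.5127 0.2128 0.1064] [95 96 94]
(337, 296) [0.5126 0.213  0.1086] [94 94 94]
(337, 298) [0.5126 0.2126 0.1094] [93 94 90]
[[416 344]
 [417 342]
 [416 341]
 [418 343]
 [418 342]
 [426 340]
 [417 341]
 [420 343]] [[0.513  0.2048 0.0902]
 [0.5148 0.207  0.0993]
 [0.5154 0.2055 0.1001]
 [0.5153 0.2094 0.1006]
 [0.5146 0.2084 0.101 ]
 [0.5036 0.2108 0.101 ]
 [0.5148 0.2066 0.1011]
 [0.5139 0.2114 0.1023]]
```

View pics/g2.png

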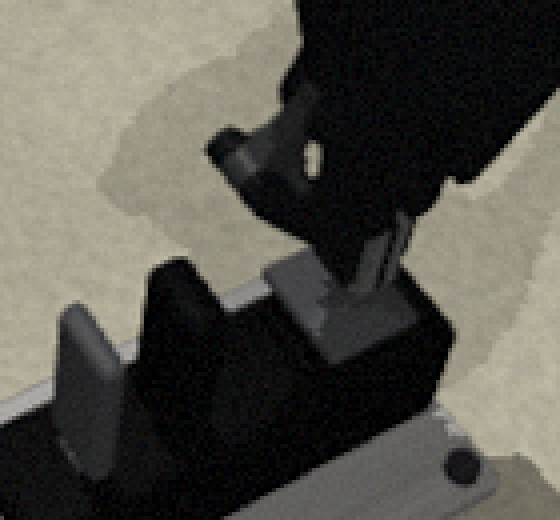

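Both cameras put the shut fingertips at z≈0.100 while the reported TCP is 0.0755. The tips are about 25 mm short of the nominal TCP, so I have to go lower. To keep the finger linkage clear of the grip post I'll turn the gripper 90° (jaws along y, camera away from the posts), then descend with a force guard.

```bash
python3 - <<'E'
from bench import robot
from h import *
from scipy.spatial.transform import Rotation as Ro
x=Ro.from_matrix(np.array([[0,0,-1],[1,0,0],[0,-1,0]],float)).as_quat(); q=[x[3],x[0],x[1],x[2]]
robot.move_l([.508,.2012,.15],max_speed=.2)
print(robot.ik([.509,.2012,.15],q),robot.ik([.509,.2012,.05],q))
robot.move_to([.509,.2012,.15],q)
robot.move_l([.509,.2012,.072],max_speed=.12)
s=robot.state();print(s["time"],s["tcp_pos"].round(4),s["ft_force"].round(1))
c=robot.calibration("wrist"); im,d=robot.grab_frame("wrist"); cv2.imwrite("pics/h.png",im[:,:,::-1])
E
```

```text
[ 2.67324995e-01  4.51820024e-01  1.60960344e+00 -4.44089210e-16
  1.08016919e+00 -1.30347133e+00] [ 2.67324995e-01  5.93888276e-01  1.70025550e+00 -4.44089210e-16
  8.47448876e-01 -1.30347133e+00]
22.5833 [0.5093 0.2013 0.0725] [0.3 0.2 0.3]
```

View pics/h.png

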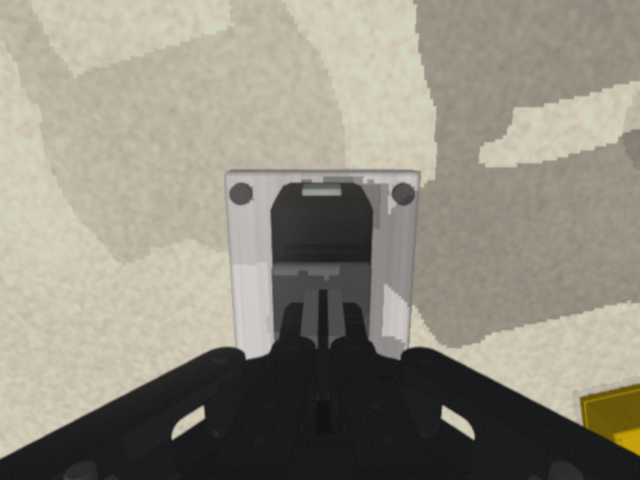

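The fingers are centred over the tab, at (322,290) px within tab columns 272–372. I'll lower in 3 mm steps with the force guard.

```bash
cat > push.py <<'E'
from bench import robot
from h import *
zc=None; z=.072
while z>.046:
    z-=.003 if zc is None else .002
    robot.move_l([.509,.2012,z],max_speed=.05)
    s=robot.state();f=s["ft_force"][2];print(round(z,4),s["time"],s["tcp_pos"][2].round(4),s["ft_force"].round(1),flush=True)
    if zc is None and f>2: zc=z
    if f>18: break
robot.dwell(1.2)
s=robot.state();print(s["time"],s["tcp_pos"].round(4),s["ft_force"].round(1))
c=robot.calibration("scene"); im,d=robot.grab_frame("scene"); W=cloud(im,d,c)
cv2.imwrite("pics/i.png",im[:,:,::-1])
m=(d>0)&(abs(W[...,1]-.2)<.04)&(W[...,0]>.74)&(W[...,2]>.09)&(W[...,2]<.118)
x=W[m][:,0]; g=im[m].astype(int); gr=(g[:,1]>1.5*g[:,0])
print("green",np.percentile(x[gr],99).round(4),"dark",np.percentile(x[~gr],98).round(4))
E
python3 push.py
```

```text
0.069 22.8833 0.0692 [-0.3  0.3  0.2]
0.066 23.1333 0.0659 [ 0.4 -0.1  0.4]
0.063 23.3833 0.0628 [-0.1 -0.1  0.3]
0.06 23.6333 0.0599 [0.3 0.7 2.4]
0.058 23.8833 0.058 [0.6 0.7 2.4]
0.056 24.1333 0.056 [-0.4  0.2  3.1]
0.054 24.3833 0.0547 [-2.8 -1.5 18.3]
25.5833 [0.5092 0.2013 0.0547] [-3.4 -0.4 18.9]
green 0.7792 dark 0.8275
```

View pics/i.png

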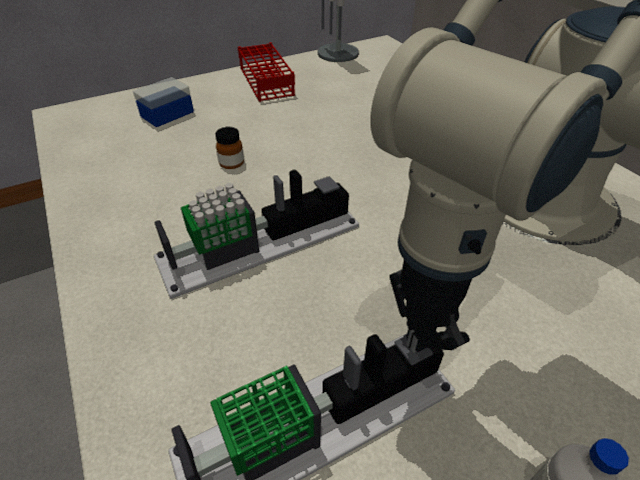

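The jaw is back at 0.8275, exactly its starting face, and the frame stayed home at 0.779. I'll retreat, check and hand in.

```bash
python3 - <<'E'
from bench import robot
from h import *
robot.move_l([.509,.2012,.22],max_speed=.15); robot.dwell(.3)
s=robot.state();print(s["time"],s["ft_force"].round(1))
c=robot.calibration("scene"); im,d=robot.grab_frame("scene"); W=cloud(im,d,c)
cv2.imwrite("pics/j.png",im[:,:,::-1])
m=(d>0)&(abs(W[...,1]-.2)<.04)&(W[...,0]>.74)&(W[...,2]>.09)&(W[...,2]<.118)
x=W[m][:,0]; g=im[m].astype(int); gr=(g[:,1]>1.5*g[:,0])
print("green",np.percentile(x[gr],99).round(4),"dark",np.percentile(x[~gr],98).round(4))
robot.job_done()
E
```

```text
27.1917 [ 0.2  0.1 -0.3]
green 0.7792 dark 0.8275
the job is handed in; nothing more can be done
```

View pics/j.png

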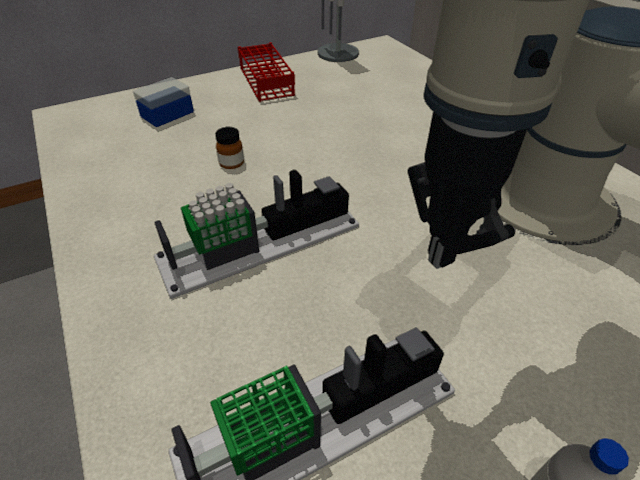

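The end frame on the empty-rack clamp is fully home and its jaw has run all the way back open. I handed the job in at about 27 s with the robot touching nothing.

- **Squeezing:** I squeezed the trigger five times at 45 N; the frame looked home from the third. By depth, the jaw had travelled about 37.9 mm and the frame's outer face stood at x = 0.779–0.780 m, against about 0.779 m expected.
- **Release:** I held the tab down at its stop for over a second with the shut fingertips, peaking at about 19 N. The jaw's outer face returned to 0.8275 m, its starting value, and the frame stayed home. Both read the same after I backed away.
- **Other clamp:** I never touched it, and its trigger looks unmoved in the last picture.

**What disagreed:**
- My first try at the tab touched nothing. The shut fingertips were about 25 mm short of the reported TCP, so I turned the gripper 90° and went lower under a force check.
- Squeezes 3 and 5 stopped part-way, as expected with the frame home. Squeeze 4 closed as far as a full squeeze, which I did not explain; the frame was still home afterwards.

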